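Return the measured brass turnings to their batch trays

ROBOT

A 7-joint arm with a two-finger parallel gripper is mounted at the origin on the work surface. World frame = base frame: x ahead of the robot, y to its left, z up, the work surface at z = 0. Lengths are in m, angles in rad, forces in N, time in s.
With the tool pointing down it reaches from about 0.4 to 0.875 m from the base axis. Payload 6.5 kg.
Tool frame: the origin (TCP) lies midway between the tips of the shut fingers; the grasp point (between the pads) lies 19 mm behind it; z points along the fingers, y is the line along which they close (so a half turn about z gives the same grasp; the last joint's range is limited). The gripper opens to 85 mm and grips with 20 to 120 N. Pads are 22 mm wide; open, the fingers measure 114 mm over their backs; the gripper's body (76 mm by 85 mm) begins 54 mm behind the grasp point. The pads swing forward as they close: fully open they stand 13 mm farther back than shut.
Start: joints at [-1.193, 0.536, -0.004, 1.538, 0.003, 1.067, -0.071], TCP at [0.279, 0.587, 0.231] pointing down, gripper open.
Joint ranges: [-2.7, 2.7], [-0.37, 2.16], [-1.27, 1.26], [0.24, 2.4], [-1.31, 4.45], [0.19, 1.91], [-2.76, 2.76]. Speed limits (rad/s): [2.39, 2.39, 3.14, 3.14, 3.14, 3.14, 3.14].

INTERFACE

Orientations are given as a unit quaternion [w, x, y, z].
In Python, from station import bot, viewer gives the robot as it stands.
- The arm moves only by the shell command python3 -m crank 'ROWS' [FORCE]. ROWS is JSON, a list of rows, each a list of 7 numbers: the shift along the tool's x, y, z in cm, then the turn, a rotation vector about the tool's x, y, z in rad, then the closure, from -1 (fully open) to 1 (shut), so that 0 is half open. A call has 1 to 12 rows; each row shifts and turns the commanded pose from where the row before left it, along the tool's axes as they then stand; what a row does not reach is not made up. A row lasts 1/10 s, in which the tool goes at most 50 mm and 8.59 degrees, less where a joint would pass 70% of its speed; a pose out of reach is approached as far as the arm can. A call is refused whole if a number of a shift passes 5 or a number of a turn 0.15, either way. A call with a gripper value outside its range is refused whole. The fingers move at their own pace and stop on an object; FORCE is the grip in N (left out, the last holds). Time passes only in rows, so rows that do not move let the fingers close. It gives the time, the measured TCP pose, the force, the opening and the grip force at its end, in the units of the state.
- bot.sense(): the state, without advancing time (a new reading comes with each control period).
- viewer.capture(name): name is "side" or "top" or "wrist"; returns a dict with "color" (384x512x3 uint8, red, green, blue), "fx", "fy", "cx", "cy" (pixels), "R" (3x3) and "t" (3): a world point X has camera coordinates R X + t; the wrist camera has in their place "T_tool_cam" (4x4, takes a point from camera to tool coordinates, whose origin is the TCP and whose axes are the flange's). Camera axes: x right, y down, z forward; pixel columns grow to the right and rows downward; lengths in m; the calibration is good to about 2 mm. The wrist camera is an equidistant fisheye: a pixel r from the principal point sees the ray r / f radians off the axis. A picture is of the moment at which its call begins: read the wrist's pose just before it. There is no depth.
- bot.sign_off(): hands the job in; it is judged then, once.
The state is a dict: "t": time; "qpos": joint angles; "joint_vel": joint speeds; "joint_efforts": joint torques, N m; "tool_pos": TCP position; "tool_rot": TCP orientation; "contact_force": force on the tool from outside, world axes, zero at the start; "moment": the same for the moment, N m; "width": finger opening in m; "finger_force": force on a finger pad.
Only numpy, scipy, OpenCV 4.12 (cv2) and the standard library are available. Lean on these libraries where they do the work, as an engineer would, in place of code of your own. Each camera call takes 0.05 s, during which the arm holds its last target. There are 200 camera calls.

TASK

The four brass parts standing loose on the inspection bench have been measured: put each one back into the tray that holds others of its kind, standing upright on the tray floor in the middle of the free space in front of the row (the side towards the robot). Do not knock hard against the trays or the parts already in them, do not let a brass part fall over, and leave the two steel ring gauges where they lie.

Things in the scene. Friction and masses are not known exactly. Their poses are not given: they have to be found in the camera images.
- nut_mid (a point): brass union nut: hexagon 36 mm across flats (flats face its own x axis and every 60 degrees from it) and 21 mm high, on it a round shoulder 31 mm across, 28 mm high in all, with a 20 mm bore; about 0.13 kg. Loose, standing upright on the bench (foot at height 0). This point: its centre, half-way up, z up along its axis.
- bush_mid (a point): brass flanged bush: flat round flange 46 mm across and 6 mm thick at the foot, plain round barrel 28 mm across above it, 38 mm high in all, 18 mm bore; about 0.17 kg. Take it by the barrel. Loose, standing upright on the bench (foot at height 0). This point: its centre, half-way up, z up along its axis.
- nipple_mid (a point): brass hose nipple, slim and tallest: threaded foot 21 mm across to 12 mm height, hexagon 27 mm across flats from 12 to 22 mm, then a round barbed tail 16 mm across up to 58 mm; about 0.1 kg. Take it by the tail. Loose, standing upright on the bench (foot at height 0). This point: its centre, half-way up, z up along its axis.
- cap_mid (a point): brass screw cap: round, knurled, 38 mm across, closed and slightly domed on top (no hole), 28 mm high, the top 6 mm 30 mm across; about 0.18 kg. Loose, standing upright on the bench (foot at height 0). This point: its centre, half-way up, z up along its axis.
- nut_tray: fixed green tray, 140 by 164 mm, rim 12 high, floor and walls 4 thick, with three hexagonal union nuts in it. Origin: underside, below the middle of the free place; x to the row of three (centres at x = 62, y = -50, 0, 50), y along row and long side, z up. Inside it reaches x = -42 to 90, y = -78 to 78: open fingers have most room along y. Striking it or its parts with the fingers at over 20 N is a fault.
- bush_tray: fixed green tray, 140 by 164 mm, rim 12 high, floor and walls 4 thick, with three flanged bushes in it. Origin: underside, below the middle of the free place; x to the row of three (centres at x = 62, y = -50, 0, 50), y along row and long side, z up. Inside it reaches x = -42 to 90, y = -78 to 78: open fingers have most room along y. Striking it or its parts with the fingers at over 20 N is a fault.
- nipple_tray: fixed green tray, 140 by 164 mm, rim 12 high, floor and walls 4 thick, with three hose nipples in it. Origin: underside, below the middle of the free place; x to the row of three (centres at x = 62, y = -50, 0, 50), y along row and long side, z up. Inside it reaches x = -42 to 90, y = -78 to 78: open fingers have most room along y. Striking it or its parts with the fingers at over 20 N is a fault.
- cap_tray: fixed green tray, 140 by 164 mm, rim 12 high, floor and walls 4 thick, with three knurled caps in it. Origin: underside, below the middle of the free place; x to the row of three (centres at x = 62, y = -50, 0, 50), y along row and long side, z up. Inside it reaches x = -42 to 90, y = -78 to 78: open fingers have most room along y. Striking it or its parts with the fingers at over 20 N is a fault.
- go_ring_mid (a point): steel thread ring gauge, thick, with dark knurled rim: 45 mm across, 18 mm high, lying flat on the bench; not a turned part, to be left alone. This point: its centre.
- nogo_ring_mid (a point): steel thread ring gauge, thin, plain rim with one groove: 44 mm across, 11 mm high, lying flat on the bench; to be left alone. This point: its centre.
Mind the look-alikes: they are no part of the job. Leave any black or pink look-alike of the part that bears bush_mid alone.

How it is judged:
By the outcome, as a careful person would: the job done as asked, in the order asked, and still so for the second after the job is handed in, with the robot touching nothing.
It also fails if it takes over 93 s, if anything falls off the work surface, if the arm or the gripper's body presses on something with over 40 N, if the wrist force passes 120 N, or if a joint passes its speed limit or range.

## Working session

There is one attempt and no reset: what is moved stays moved. The work goes in short steps, Python scripts to look and compute and a shell command to move; the robot and the scene stay as the last step left them, time stands still between calls to the robot, and variables do not carry over. Pictures are saved under pics/ and viewed, at most 14 in all, crops included, and the job is handed in when it is done.

```bash
ls; mkdir -p pics; python3 - <<'E'
from station import bot, viewer
import cv2,pickle
s=bot.sense(); print({k:s[k] for k in('t','tool_pos','tool_rot','width','contact_force')})
d={}
for n in('top','side'):
    c=viewer.capture(n); d[n]=c; cv2.imwrite(f'pics/{n}0.png',cv2.resize(c['color'][:,:,::-1],(800,600),interpolation=cv2.INTER_CUBIC)); print(n,c['fx'],c['cx'],c['cy'],c['R'],c['t'])
pickle.dump(d,open('c0.pkl','wb'))
E
```

```text
pics
{'t': 0.0, 'tool_pos': array([0.27882593, 0.58644556, 0.23039925]), 'tool_rot': array([-1.36350474e-04,  2.20037588e-01,  9.75490991e-01, -8.76572343e-04]), 'width': 0.08526097054926329, 'contact_force': array([-0.02377578,  0.55217273, -0.32676143])}
top 405.36169740720084 253.38333357113322 186.5608138972571 [[-0.00564455 -0.99996862 -0.00555935]
 [-0.99238792  0.00628553 -0.12299068]
 [ 0.12302176  0.00482281 -0.99239225]] [0.01006971 0.47739164 0.90334727]
side 403.92436342916267 260.56862897065264 188.4968998643056 [[ 0.7886303  -0.61459936 -0.01816249]
 [-0.35879822 -0.43600628 -0.82532561]
 [ 0.49932563  0.65739345 -0.56436492]] [-0.3761197   0.21751971  0.92730372]
```

View pics/top0.png

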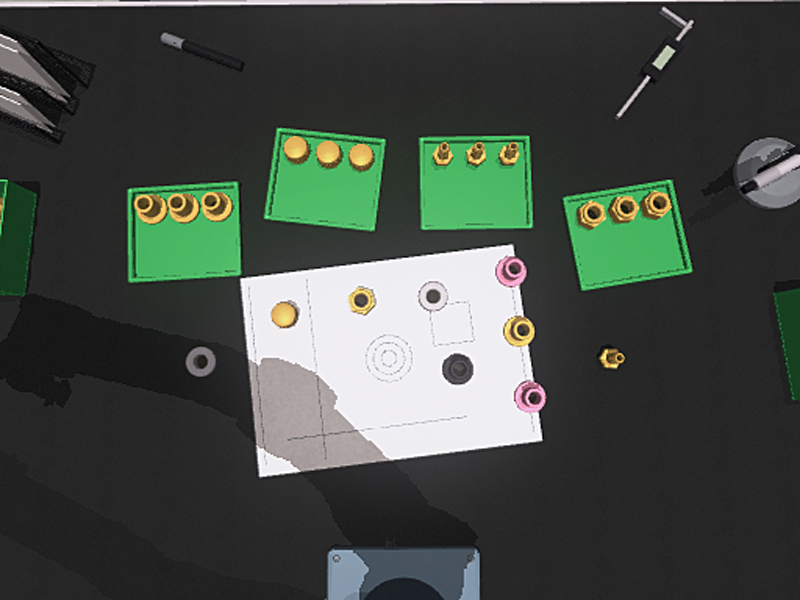

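View pics/side0.png

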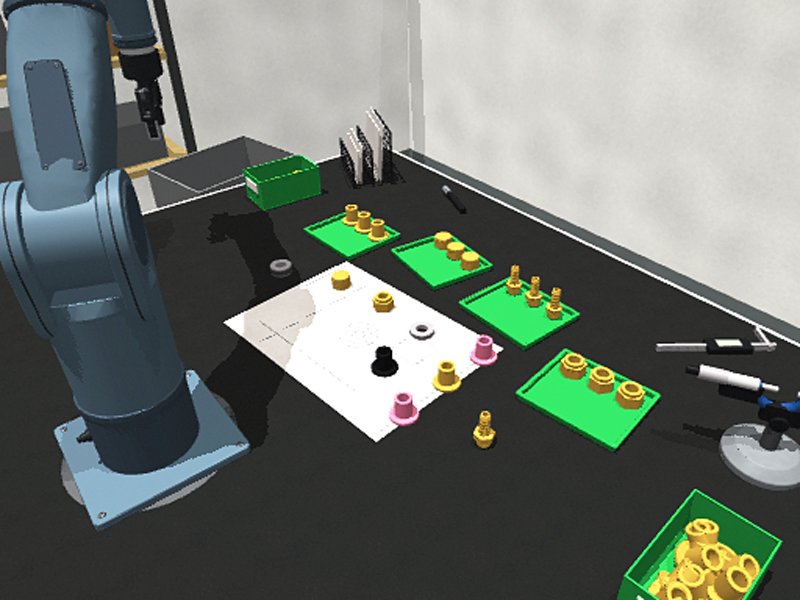

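Top view (800x600 scale): cap (285,314), nut (362,300), bush (519,331) between two pink ones, nipple (611,358). The bush, cap, nipple and nut trays run left to right. The side view agrees. Next I measure them.

```bash
cat > h.py <<'E'
import numpy as np, cv2
from scipy.spatial.transform import Rotation as Ro
def cast(c,uv,z):
    uv=np.atleast_2d(uv).astype(float)
    d=np.c_[(uv[:,0]-c['cx'])/c['fx'],(uv[:,1]-c['cy'])/c['fy'],np.ones(len(uv))]@c['R']
    C=-c['R'].T@c['t']; return C+d*((z-C[2])/d[:,2])[:,None]
def masks(img):
    h=cv2.cvtColor(img,cv2.COLOR_RGB2HSV)
    return cv2.inRange(h,(12,110,60),(32,255,255)),cv2.inRange(h,(45,100,40),(80,255,255))
def pose(s):
    w,x,y,z=s['tool_rot']; return np.array(s['tool_pos']),Ro.from_quat([x,y,z,w]).as_matrix()
def go(target,yaw=None):
    """remaining shift in tool axes (cm); yaw = angle of tool y axis in world (deg), mod 180"""
    from station import bot
    s=bot.sense(); p,R=pose(s); d=(np.array(target)-p)@R*100
    a=np.degrees(np.arctan2(R[1,1],R[0,1])); o=f't {s["t"]:.2f} tcp {p.round(4)} yaw_y {a:.2f} shift cm {d.round(2)} tilt {R[:,2].round(3)}'
    if yaw is not None:
        e=(yaw-a+90)%180-90; o+=f' turn about tool z {-np.radians(e):.3f}'
    print(o)
E
python3 - <<'E'
import pickle,cv2,numpy as np
from h import *
d=pickle.load(open('c0.pkl','rb'))
H={'cap':.028,'nut':.028,'bush':.038,'nip':.058}
for n in('top','side'):
    c=d[n]; b,g=masks(c['color'])
    for k in cv2.findContours(g,cv2.RETR_EXTERNAL,cv2.CHAIN_APPROX_NONE)[0]:
        if cv2.contourArea(k)<800: continue
        w=cast(c,k[:,0]+0.0,.012)[:,:2]
        r=cv2.minAreaRect((w*1000).astype(np.float32)); print(n,'tray',np.round(r[0],1),np.round(r[1],1),round(r[2],1))
    for k in cv2.findContours(b,cv2.RETR_EXTERNAL,cv2.CHAIN_APPROX_NONE)[0]:
        A=cv2.contourArea(k)
        if A<40: continue
        x,y,w,h=cv2.boundingRect(k); m=np.array([x+(w-1)/2,y+(h-1)/2])
        print(n,'brass',m*1.5625,(w,h),A,[cast(c,m,z)[0,:2].round(3) for z in(.014,.019,.029)])
E
```

```text
top tray [574.4 330.7] [147.8 172.2] 3.4
top tray [ 565.5 -341.9] [147.7 173. ] 9.1
top tray [568.  581.9] [182.4  55.2] 4.1
top tray [ 648.6 -114.6] [172.  145.5] 89.6
top tray [655.8 116.1] [171.4 147.3] 83.1
top brass [610.9375 357.8125] (17, 13) 137.5 [array([ 0.379, -0.309]), array([ 0.379, -0.308]), array([ 0.379, -0.304])]
top brass [517.96875 331.25   ] (20, 19) 273.5 [array([ 0.419, -0.174]), array([ 0.418, -0.173]), array([ 0.418, -0.171])]
top brass [283.59375 314.84375] (16, 16) 173.0 [array([0.445, 0.175]), array([0.445, 0.174]), array([0.444, 0.172])]
top brass [360.9375 300.    ] (17, 17) 183.0 [array([0.467, 0.06 ]), array([0.466, 0.059]), array([0.465, 0.059])]
top brass [589.84375 214.0625 ] (18, 19) 218.0 [array([ 0.596, -0.288]), array([ 0.595, -0.286]), array([ 0.592, -0.283])]
top brass [622.65625 209.375  ] (20, 17) 223.0 [array([ 0.603, -0.338]), array([ 0.602, -0.336]), array([ 0.599, -0.332])]
top brass [165.625  207.8125] (43, 19) 568.0 [array([0.61 , 0.358]), array([0.609, 0.356]), array([0.606, 0.352])]
top brass [216.40625 206.25   ] (20, 19) 275.5 [arra
[... 2234 characters left out ...]
brass [339.84375 279.6875 ] (12, 13) 103.0 [array([0.444, 0.175]), array([0.44 , 0.168]), array([0.432, 0.155])]
side brass [513.28125 278.90625] (10, 20) 102.0 [array([ 0.711, -0.042]), array([ 0.705, -0.047]), array([ 0.693, -0.057])]
side brass [456.25 250.  ] (29, 25) 292.5 [array([0.699, 0.115]), array([0.693, 0.108]), array([0.682, 0.096])]
side brass [364.84375 222.65625] (30, 24) 314.5 [array([0.62 , 0.342]), array([0.615, 0.334]), array([0.605, 0.318])]
side brass [155.46875 156.25   ] (40, 27) 181.5 [array([0.389, 1.063]), array([0.386, 1.05 ]), array([0.379, 1.023])]
side brass [112.5      44.53125] (9, 30) 61.5 [array([0.726, 2.581]), array([0.72 , 2.557]), array([0.708, 2.508])]
```

```bash
python3 -c "
from h import *
go([.466,.0595,.18],90)"
```

```text
t 0.10 tcp [0.2789 0.5865 0.2305] yaw_y 64.57 shift cm [-39.52 -39.55   5.12] tilt [-0.001 -0.001 -1.   ] turn about tool z -0.444
```

```bash
python3 -m crank '[[-3.5,-3.5,0.4,0,0,0,-1],[-3.5,-3.5,0.4,0,0,0,-1],[-3.5,-3.5,0.4,0,0,0,-1],[-3.5,-3.5,0.4,0,0,0,-1],[-3.5,-3.5,0.4,0,0,0,-1],[-3.5,-3.5,0.4,0,0,0,-1],[-3.5,-3.5,0.4,0,0,0,-1],[-3.5,-3.5,0.4,0,0,0,-1],[-3.5,-3.5,0.4,0,0,0,-1],[-3.5,-3.5,0.4,0,0,0,-1],[-3.5,-3.5,0.4,0,0,0,-1],[-1,-1,0.4,0,0,0,-1]]'
python3 -m crank '[[0,0,0,0,0,-0.148,-1],[0,0,0,0,0,-0.148,-1],[0,0,0,0,0,-0.148,-1],[0,0,0,0,0,0,-1]]'
cat >> h.py <<'E'
def wcast(c,P,R,uv,z):
    uv=np.atleast_2d(uv).astype(float); q=uv-[c['cx'],c['cy']]; q=q*[1,c['fx']/c['fy']]
    r=np.hypot(*q.T); th=r/c['fx']; k=np.sin(th)/np.maximum(r,1e-9)
    d=np.c_[q*k[:,None],np.cos(th)]; T=np.array(c['T_tool_cam'])
    d=d@T[:3,:3].T@R.T; C=P+R@T[:3,3]; return C+d*((z-C[2])/d[:,2])[:,None]
def wproj(c,P,R,X):
    T=np.array(c['T_tool_cam']); v=(R.T@(np.array(X)-P)-T[:3,3])@T[:3,:3]
    th=np.arctan2(np.hypot(v[0],v[1]),v[2]); n=v[:2]/np.hypot(v[0],v[1])
    return np.array([c['cx'],c['cy']])+n*th*c['fx']
def look(name,X,half=60):
    """wrist picture; saves crop around projected X, returns everything"""
    from station import bot,viewer
    P,R=pose(bot.sense()); c=viewer.capture('wrist'); u=wproj(c,P,R,X); im=c['color'][:,:,::-1]
    x0=int(np.clip(u[0]-half,0,512-2*half)); y0=int(np.clip(u[1]-half,0,384-2*half))
    cv2.imwrite(f'pics/{name}.png',cv2.resize(im[y0:y0+2*half,x0:x0+2*half],(560,560),interpolation=cv2.INTER_CUBIC))
    print('proj',u.round(1),'crop',x0,y0,'scale',560/(2*half)); return c,P,R,u
E
python3 - <<'E'
from h import *
go([.466,.0595,.1],90)
c,P,R,u=look('nut1',[.466,.0595,.014],100)
print(c['fx'],c['fy'],np.round(c['T_tool_cam'],3).tolist())
b,_=masks(c['color'])
for k in cv2.findContours(b,cv2.RETR_EXTERNAL,cv2.CHAIN_APPROX_NONE)[0]:
    if cv2.contourArea(k)<100: continue
    x,y,w,h=cv2.boundingRect(k); m=[x+(w-1)/2,y+(h-1)/2]; print(m,w,h,[wcast(c,P,R,m,z)[0].round(4) for z in(.014,.019,.029)])
E
```

```text
t: 1.3
tool_pos: [0.4673, 0.0549, 0.1832]
tool_rot: [0.001, 0.224, 0.975, -0.001]
contact_force: [-0.5, 0.3, -0.3]
width: 0.0854
finger_force: 0.0
t: 1.7
tool_pos: [0.466, 0.0605, 0.1831]
tool_rot: [-0.0, -0.001, 1.0, 0.0]
contact_force: [-0.0, 0.3, 0.2]
width: 0.0857
finger_force: 0.0
t 1.70 tcp [0.466  0.0605 0.1831] yaw_y 90.07 shift cm [-0.   -0.1   8.31] tilt [-0.001  0.    -1.   ] turn about tool z 0.001
proj [254.1 173.5] crop 154 73 scale 2.8
297.3186396354542 297.3186396354542 [[-0.0, -0.965, -0.263, 0.065], [1.0, -0.0, 0.001, 0.0], [-0.001, -0.263, 0.965, -0.143], [0.0, 0.0, 0.0, 1.0]]
[101.0, 336.0] 21 19 [array([ 0.7212, -0.1811,  0.014 ]), array([ 0.7161, -0.1772,  0.019 ]), array([ 0.7058, -0.1694,  0.029 ])]
[416.5, 272.5] 24 18 [array([0.6  , 0.28 , 0.014]), array([0.5968, 0.2765, 0.019 ]), array([0.5904, 0.2695, 0.029 ])]
[458.5, 272.5] 56 34 [array([0.6095, 0.3601, 0.014 ]), array([0.6062, 0.3553, 0.019 ]), array([0.5995, 0.3457, 0.029 ])]
[19.5, 260.5] 40 30 [array([ 0.5978, -0.3063,  0.014 ]), array([ 0.5946, -0.3004,  0.019 ]), array([ 0.5883, -0.2886,  0.029 ])]
[255.0, 173.5] 37 38 [array([0.466 , 0.0605, 0.014 ]), array([0.465 , 0.0605, 0.019 ]), array([0.4629, 0.0605, 0.029 ])]
[359.5, 157.0] 36 35 [array([0.4465, 0.1757, 0.014 ]), array([0.4457, 0.1738, 0.019 ]), array([0.4443, 0.1701, 0.029 ])]
[61.5, 138.5] 40 36 [array([ 0.4193, -0.1755,  0.014 ]), array([ 0.419 , -0.1717,  0.019 ]), array([ 0.4184, -0.1641,  0.029 ])]
```

View pics/nut1.png

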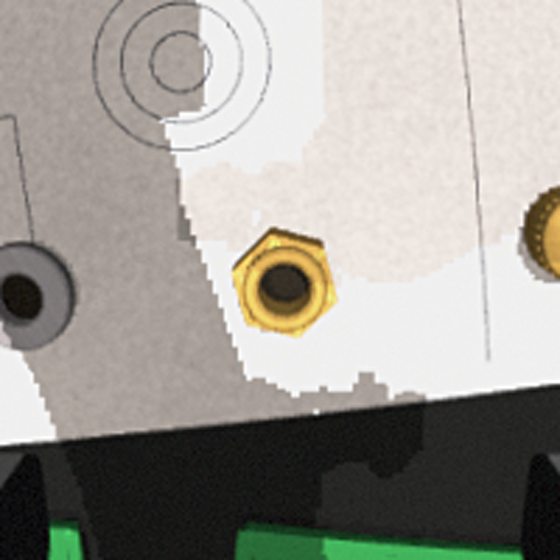

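Wrist view: nut hexagon centred at crop (285,282), with vertices at about 16° to the image horizontal. I will refine that angle by its sixth harmonic.

```bash
python3 - <<'E'
from h import *
c,P,R,u=look('x',[.466,.0605,.014],100)
b,_=masks(c['color'])
k=[k for k in cv2.findContours(b,cv2.RETR_EXTERNAL,cv2.CHAIN_APPROX_NONE)[0] if cv2.pointPolygonTest(k,tuple(map(float,u)),False)>0][0]
w=wcast(c,P,R,cv2.convexHull(k)[:,0],.021)[:,:2]
m=np.zeros((400,400),np.uint8); q=((w-[.466,.0605])*5000+200).astype(np.int32); cv2.fillPoly(m,[q],255)
y,x=np.nonzero(m); x=x-x.mean(); y=y-y.mean(); z=(x+1j*y); ph=np.angle((np.abs(z)**2*np.exp(6j*np.angle(z))).sum())/6
print('vertex deg mod60',np.degrees(ph),'flat normal',np.degrees(ph)+90)
go([.466,.0605,.003],np.degrees(ph)+90)
E
```

```text
proj [255.  173.4] crop 155 73 scale 2.8
vertex deg mod60 15.166126049395803 flat normal 105.1661260493958
t 1.80 tcp [0.4661 0.0606 0.1832] yaw_y 89.78 shift cm [ 0.000e+00 -1.000e-02  1.802e+01] tilt [-0.  0. -1.] turn about tool z -0.269
```

```bash
python3 -m crank '[[0,0,4,0,0,-0.134,-1],[0,0,4,0,0,-0.134,-1],[0,0,4,0,0,0,-1],[0,0,3,0,0,0,-1],[0,0,1.9,0,0,0,-1],[0,0,1,0,0,0,-0.6],[0,0,0,0,0,0,-0.3],[0,0,0,0,0,0,-0.1]]' 40
python3 -m crank '[[0,0,0,0,0,0,1],[0,0,0,0,0,0,1],[0,0,0,0,0,0,1],[0,0,0,0,0,0,1],[0,0,0,0,0,0,1]]'; python3 -c "
from h import *
go([.542,-.346,.10],98)"
```

```text
t: 2.6
tool_pos: [0.4668, 0.0608, 0.0049]
tool_rot: [0.0, -0.133, 0.991, -0.0]
contact_force: [0.2, 0.8, 0.1]
width: 0.0472
finger_force: 0.0
t: 3.1
tool_pos: [0.4672, 0.0608, 0.0055]
tool_rot: [0.001, -0.133, 0.991, 0.0]
contact_force: [-1.4, 0.4, 7.6]
width: 0.0352
finger_force: 40.9
t 3.10 tcp [0.4672 0.0608 0.0055] yaw_y 105.34 shift cm [  3.53 -41.21  -9.45] tilt [ 0.002  0.    -1.   ] turn about tool z 0.128
```

```bash
python3 -m crank '[[0,0,-2,0,0,0,1],[0,0,-3.5,0,0,0,1],[0,0,-4,0,0,0,1],[0.4,-4.5,0,0,0,0,1],[0.4,-4.5,0,0,0,0,1],[0.4,-4.5,0,0,0,0,1],[0.4,-4.5,0,0,0,0,1],[0.4,-4.5,0,0,0,0,1],[0.4,-4.5,0,0,0,0,1],[0.4,-4.5,0,0,0,0,1],[0.4,-4.5,0,0,0,0,1],[0.4,-4.5,0,0,0,0,1]]'
python3 -m crank '[[0,-0.7,0,0,0,0.128,1],[0,0,0,0,0,0,1],[0,0,0,0,0,0,1]]'; python3 - <<'E'
from h import *
go([.542,-.346,.0105],98.5)
c,P,R,u=look('nut2',[.542,-.346,.0],100)
_,g=masks(c['color'])
k=max(cv2.findContours(g,cv2.RETR_EXTERNAL,cv2.CHAIN_APPROX_NONE)[0],key=cv2.contourArea)
r=cv2.minAreaRect((wcast(c,P,R,k[:,0],.012)[:,:2]*1000).astype(np.float32)); print(r)
E
```

```text
t: 4.3
tool_pos: [0.5389, -0.3412, 0.0999]
tool_rot: [0.0, -0.134, 0.991, -0.0]
contact_force: [1.2, -0.2, -0.9]
width: 0.0351
finger_force: 40.6
t: 4.6
tool_pos: [0.5407, -0.3446, 0.0993]
tool_rot: [-0.0, -0.072, 0.997, 0.001]
contact_force: [0.7, -0.3, -1.0]
width: 0.0348
finger_force: 40.7
t 4.60 tcp [ 0.5407 -0.3446  0.0993] yaw_y 98.26 shift cm [-0.11 -0.17  8.87] tilt [-0.     0.001 -1.   ] turn about tool z -0.004
proj [253.2 191.6] crop 153 91 scale 2.8
((553.3125, -343.448486328125), (122.58949279785156, 171.97555541992188), 9.103902816772461)
```

View pics/nut2.png

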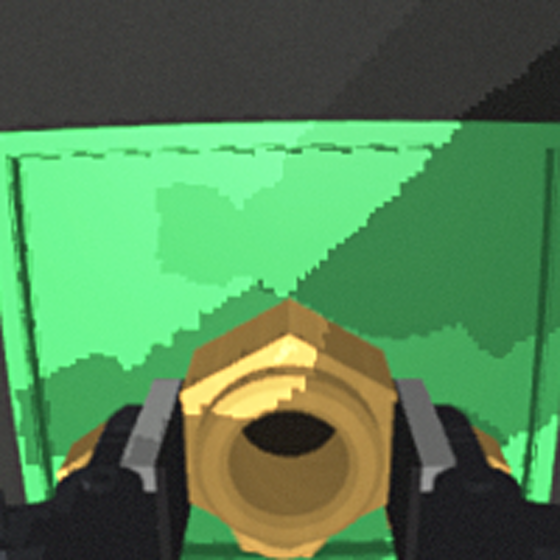

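The nut is held straight, and the tray's near edge (crop row 125) confirms the target within about 1 mm. Lowering.

```bash
python3 -m crank '[[-0.1,-0.1,3,0,0,0,1],[0,0,3,0,0,0,1],[0,0,1.5,0,0,0,1],[0,0,0.7,0,0,0,1],[0,0,0.5,0,0,0,1],[0,0,0,0,0,0,1],[0,0,0,0,0,0,1]]'; python3 -c "
from h import *
go([.542,-.346,.0105])"
```

```text
t: 5.35
tool_pos: [0.5426, -0.3473, 0.0134]
tool_rot: [0.001, -0.07, 0.998, -0.0]
contact_force: [0.2, -0.6, -1.2]
width: 0.0354
finger_force: 40.7
t 5.35 tcp [ 0.5426 -0.3473  0.0134] yaw_y 98.05 shift cm [0.04 0.14 0.29] tilt [ 0.002 -0.001 -1.   ]
```

```bash
python3 -m crank '[[0,0.1,0.15,0,0,0,1],[0,0,0.1,0,0,0,1],[0,0,0.1,0,0,0,1],[0,0,0,0,0,0,1]]'; python3 -m crank '[[0,0,0,0,0,0,0],[0,0,0,0,0,0,-0.3],[0,0,0,0,0,0,-0.6],[0,0,-1,0,0,0,-0.6],[0,0,-4,0,0,0,-0.6],[0,0,-5,0,0,0,-0.6],[0,0,-4,0,0,0,-0.6]]'; python3 - <<'E'
from h import *
go([.418,-.1735,.15],90)
look('nut3',[.542,-.346,.018],100)
E
```

```text
t: 5.75
tool_pos: [0.542, -0.346, 0.0096]
tool_rot: [0.0, -0.07, 0.998, -0.0]
contact_force: [-1.7, 1.1, 4.5]
width: 0.0355
finger_force: 41.4
t: 6.45
tool_pos: [0.5422, -0.3464, 0.152]
tool_rot: [0.001, -0.07, 0.998, -0.001]
contact_force: [1.6, -0.0, 0.1]
width: 0.0684
finger_force: 0.0
t 6.45 tcp [ 0.5422 -0.3464  0.152 ] yaw_y 98.03 shift cm [ 9.88 18.86  0.16] tilt [ 0.002 -0.001 -1.   ] turn about tool z 0.140
proj [255.9 180.6] crop 155 80 scale 2.8
```

View pics/nut3.png

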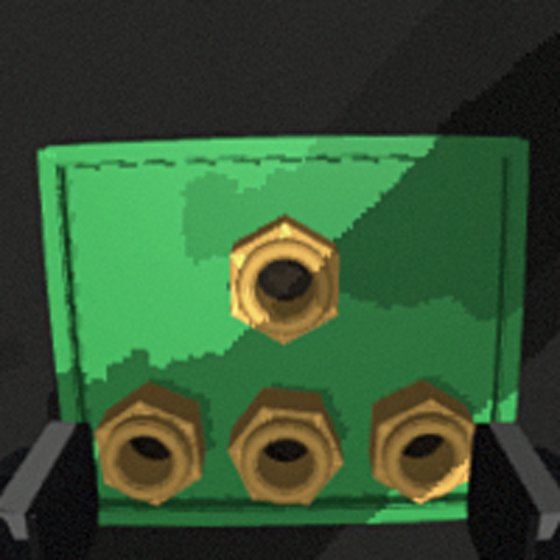

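Nut stands centred in its tray in front of the row, at crop (285,280). Next is the bush; yaw 98° already has the fingers clear of the pink look-alikes.

```bash
python3 -m crank '[[2,3.8,0,0,0,0,-0.6],[2,3.8,0,0,0,0,-0.6],[2,3.8,0,0,0,0,-0.6],[2,3.8,0,0,0,0,-0.6],[1.9,3.7,0,0,0,0,-0.6],[0,0,0,0,0,0,-0.6],[0,0,0,0,0,0,-0.6]]'; python3 - <<'E'
from h import *
go([.418,-.1735,.012],90)
c,P,R,u=look('bush1',[.418,-.1735,.019],100)
b,_=masks(c['color'])
for k in cv2.findContours(b,cv2.RETR_EXTERNAL,cv2.CHAIN_APPROX_NONE)[0]:
    if cv2.contourArea(k)<300: continue
    x,y,w,h=cv2.boundingRect(k); m=[x+(w-1)/2,y+(h-1)/2]; print(m,w,h,[wcast(c,P,R,m,z)[0].round(4) for z in(.006,.019,.029)])
E
```

```text
t: 7.2
tool_pos: [0.4175, -0.1724, 0.1495]
tool_rot: [0.001, -0.071, 0.997, -0.0]
contact_force: [0.5, -0.2, 0.1]
width: 0.0683
finger_force: 0.0
t 7.20 tcp [ 0.4175 -0.1724  0.1495] yaw_y 98.11 shift cm [-1.000e-02 -1.100e-01  1.375e+01] tilt [ 0.001 -0.    -1.   ] turn about tool z 0.142
proj [254.  181.9] crop 154 81 scale 2.8
[500.5, 330.5] 22 30 [array([0.6264, 0.3047, 0.006 ]), array([0.614 , 0.2826, 0.019 ]), array([0.6044, 0.2656, 0.029 ])]
[95.5, 258.0] 36 29 [array([ 0.5408, -0.3506,  0.006 ]), array([ 0.5322, -0.3429,  0.019 ]), array([ 0.5257, -0.337 ,  0.029 ])]
[500.5, 237.0] 22 29 [array([0.4479, 0.1791, 0.006 ]), array([0.4436, 0.1627, 0.019 ]), array([0.4402, 0.1501, 0.029 ])]
[252.0, 180.5] 47 46 [array([ 0.42  , -0.1753,  0.006 ]), array([ 0.4169, -0.1756,  0.019 ]), array([ 0.4146, -0.1758,  0.029 ])]
[121.5, 125.0] 42 31 [array([ 0.3801, -0.3158,  0.006 ]), array([ 0.3789, -0.3097,  0.019 ]), array([ 0.3779, -0.305 ,  0.029 ])]
```

View pics/bush1.png

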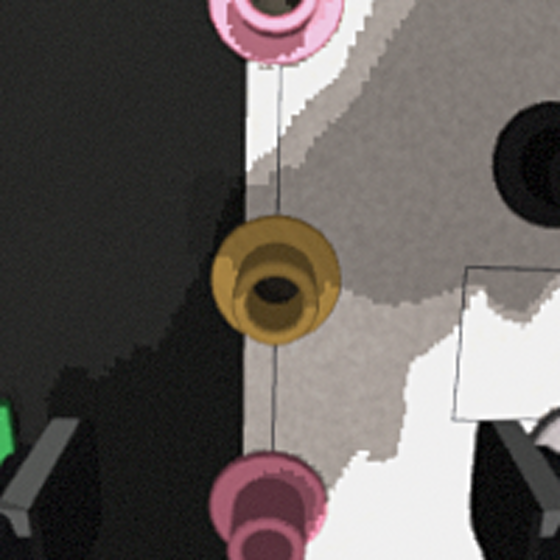

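Bush flange centred at crop (276,281), about (0.4195,-0.175), with both pink bushes well clear of the finger lanes.

```bash
python3 -m crank '[[-0.1,-0.2,3,0,0,0,-0.6],[-0.1,-0.1,4,0,0,0,-0.6],[0,0,3.5,0,0,0,-0.6],[0,0,2,0,0,0,-0.6],[0,0,1.1,0,0,0,-0.6],[0,0,0,0,0,0,-0.3],[0,0,0,0,0,0,-0.1]]' 40
python3 -m crank '[[0,0,0,0,0,0,1],[0,0,0,0,0,0,1],[0,0,0,0,0,0,1],[0,0,0,0,0,0,1],[0,0,0,0,0,0,1],[0,0,0,0,0,0,1]]'; python3 -c "
from h import *
go([.55,.3285,.12],93)"
```

```text
t: 7.95
tool_pos: [0.4205, -0.1761, 0.0134]
tool_rot: [0.001, -0.07, 0.998, -0.0]
contact_force: [0.6, -0.1, 0.1]
width: 0.0468
finger_force: 0.0
t: 8.55
tool_pos: [0.4207, -0.1759, 0.014]
tool_rot: [0.001, -0.07, 0.998, -0.001]
contact_force: [-1.6, 0.2, 6.2]
width: 0.0269
finger_force: 39.1
t 8.55 tcp [ 0.4207 -0.1759  0.014 ] yaw_y 98.02 shift cm [-19.87  48.12 -10.61] tilt [ 0.002 -0.001 -1.   ] turn about tool z 0.088
```

```bash
python3 -m crank '[[0,0,-2,0,0,0,1],[0,0,-4,0,0,0,1],[0,0,-4.5,0,0,0,1],[-1.8,4.4,0,0,0,0,1],[-1.8,4.4,0,0,0,0,1],[-1.8,4.4,0,0,0,0,1],[-1.8,4.4,0,0,0,0,1],[-1.8,4.4,0,0,0,0,1],[-1.8,4.4,0,0,0,0,1],[-1.8,4.4,0,0,0,0,1],[-1.8,4.4,0,0,0,0,1],[-1.8,4.4,0,0,0,0,1]]'
python3 -m crank '[[-1.8,4.3,0,0,0,0,1],[-1.8,4.3,0,0,0,0,1],[0,0,0,0,0,0.088,1],[0,0,0,0,0,0,1],[0,0,0,0,0,0,1]]'; python3 - <<'E'
from h import *
go([.55,.3285,.018],93)
c,P,R,u=look('bush2',[.55,.3285,.0],100)
_,g=masks(c['color'])
k=max(cv2.findContours(g,cv2.RETR_EXTERNAL,cv2.CHAIN_APPROX_NONE)[0],key=cv2.contourArea)
w=(wcast(c,P,R,k[:,0],.012)[:,:2]*1000).astype(np.float32); r=cv2.minAreaRect(w); print(r, cv2.boxPoints(r).round(0).tolist())
E
```

```text
t: 9.75
tool_pos: [0.5248, 0.2413, 0.1184]
tool_rot: [0.0, -0.07, 0.998, 0.0]
contact_force: [1.4, -0.7, -1.8]
width: 0.0269
finger_force: 40.0
t: 10.25
tool_pos: [0.5483, 0.328, 0.1178]
tool_rot: [-0.0, -0.027, 1.0, -0.001]
contact_force: [0.3, -0.3, -1.6]
width: 0.0269
finger_force: 40.1
t 10.25 tcp [0.5483 0.328  0.1178] yaw_y 93.05 shift cm [-0.18  0.05  9.98] tilt [-0.    -0.002 -1.   ] turn about tool z 0.001
proj [255.7 187. ] crop 155 86 scale 2.8
((566.7911376953125, 331.0098571777344), (132.2893524169922, 172.00894165039062), 3.305142402648926) [[496.0, 413.0], [506.0, 241.0], [638.0, 249.0], [628.0, 421.0]]
```

View pics/bush2.png

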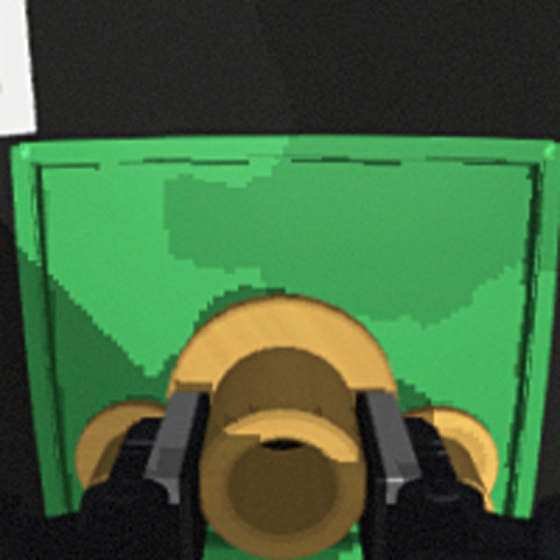

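The bush is upright in the grip and the tray's near edge fits, so the target is (0.550,0.329).

```bash
python3 -m crank '[[-0.1,0.1,3,0,0,0,1],[0,0,3,0,0,0,1],[0,0,2,0,0,0,1],[0,0,1,0,0,0,1],[0,0,0.4,0,0,0,1],[0,0,0.2,0,0,0,1],[0,0,0,0,0,0,1],[0,0,0,0,0,0,1]]'; python3 -c "
from h import *
go([.55,.329,.0175])"
```

```text
t: 11.1
tool_pos: [0.55, 0.331, 0.0229]
tool_rot: [0.001, -0.026, 1.0, 0.0]
contact_force: [0.2, 0.3, -2.2]
width: 0.0266
finger_force: 40.1
t 11.10 tcp [0.55   0.331  0.0229] yaw_y 92.99 shift cm [ 0.01 -0.2   0.54] tilt [ 0.001  0.001 -1.   ]
```

```bash
python3 -m crank '[[0,-0.1,0.2,0,0,0,1],[0,-0.1,0.15,0,0,0,1],[0,0,0.1,0,0,0,1],[0,0,0.1,0,0,0,1],[0,0,0,0,0,0,1]]'; python3 -m crank '[[0,0,0,0,0,0,1]]'; python3 -c "
from h import *
go([.55,.329,.0175])"
```

```text
t: 11.6
tool_pos: [0.5496, 0.3285, 0.0181]
tool_rot: [-0.0, -0.026, 1.0, -0.0]
contact_force: [-4.3, -3.3, 14.7]
width: 0.0264
finger_force: 41.8
t: 11.7
tool_pos: [0.5495, 0.3285, 0.0181]
tool_rot: [-0.0, -0.026, 1.0, -0.0]
contact_force: [-5.8, -3.3, 15.1]
width: 0.0269
finger_force: 41.8
t 11.70 tcp [0.5495 0.3285 0.0181] yaw_y 92.98 shift cm [-0.05  0.05  0.06] tilt [-0. -0. -1.]
```

```bash
python3 -m crank '[[0,0,-0.1,0,0,0,1],[0,0,0,0,0,0,0.3],[0,0,0,0,0,0,-0.1],[0,0,0,0,0,0,-0.3],[0,0,0,0,0,0,-0.4],[0,0,-2,0,0,0,-0.4],[0,0,-4,0,0,0,-0.4],[0,0,-5,0,0,0,-0.4],[0,0,-3,0,0,0,-0.4]]'; python3 - <<'E'
from h import *
go([.379,-.306,.17],93)
look('bush3',[.55,.329,.018],100)
E
```

```text
t: 12.6
tool_pos: [0.5508, 0.3293, 0.1609]
tool_rot: [0.002, -0.026, 1.0, 0.001]
contact_force: [0.3, 0.4, -0.9]
width: 0.0596
finger_force: 0.0
t 12.60 tcp [0.5508 0.3293 0.1609] yaw_y 92.98 shift cm [ 20.46 -62.55  -1.11] tilt [ 0.003  0.002 -1.   ] turn about tool z -0.000
proj [254.5 177.6] crop 154 77 scale 2.8
```

View pics/bush3.png

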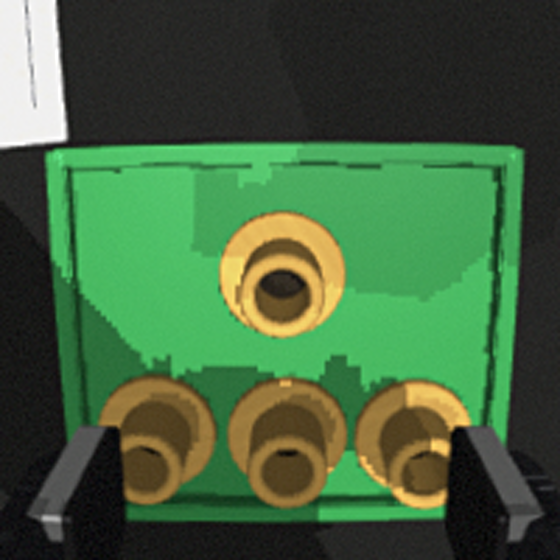

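Bush stands centred in its tray, at crop (282,275). Next the nipple.

```bash
python3 -m crank '[[1.5,-4.5,-0.1,0,0,0,-0.4],[1.5,-4.5,-0.1,0,0,0,-0.4],[1.5,-4.5,-0.1,0,0,0,-0.4],[1.5,-4.5,-0.1,0,0,0,-0.4],[1.5,-4.5,-0.1,0,0,0,-0.4],[1.5,-4.5,-0.1,0,0,0,-0.4],[1.5,-4.5,-0.1,0,0,0,-0.4],[1.5,-4.5,-0.1,0,0,0,-0.4],[1.5,-4.5,0,0,0,0,-0.4],[1.5,-4.5,0,0,0,0,-0.4],[1.5,-4.5,0,0,0,0,-0.4],[1.5,-4.5,0,0,0,0,-0.4]]'
python3 -m crank '[[1.4,-4.4,0,0,0,0,-0.4],[1,-4,0,0,0,0,-0.4],[0,0,0,0,0,0,-0.4],[0,0,0,0,0,0,-0.4]]'; python3 - <<'E'
from h import *
go([.379,-.306,.03],90)
c,P,R,u=look('nip1',[.379,-.306,.029],80)
b,_=masks(c['color'])
for k in cv2.findContours(b,cv2.RETR_EXTERNAL,cv2.CHAIN_APPROX_NONE)[0]:
    if cv2.contourArea(k)<300: continue
    x,y,w,h=cv2.boundingRect(k); m=[x+(w-1)/2,y+(h-1)/2]; print(x,y,w,h,[wcast(c,P,R,m,z)[0].round(4) for z in(.017,.029,.058)])
E
```

```text
t: 13.85
tool_pos: [0.3971, -0.2218, 0.1654]
tool_rot: [0.0, -0.026, 1.0, -0.0]
contact_force: [1.5, 0.1, 0.2]
width: 0.0596
finger_force: 0.0
t: 14.25
tool_pos: [0.3778, -0.3057, 0.165]
tool_rot: [-0.0, -0.025, 1.0, 0.0]
contact_force: [-0.0, 0.9, 0.4]
width: 0.0596
finger_force: 0.0
t 14.25 tcp [ 0.3778 -0.3057  0.165 ] yaw_y 92.86 shift cm [-0.13 -0.04 13.5 ] tilt [-0.  0. -1.] turn about tool z 0.050
proj [254.7 181.7] crop 174 101 scale 3.5
199 289 33 30 [array([ 0.5338, -0.3463,  0.017 ]), array([ 0.5247, -0.3447,  0.029 ]), array([ 0.5026, -0.341 ,  0.058 ])]
0 180 22 69 [array([ 0.4406, -0.6378,  0.017 ]), array([ 0.4353, -0.6242,  0.029 ]), array([ 0.4225, -0.5914,  0.058 ])]
240 164 32 33 [array([ 0.38  , -0.3052,  0.017 ]), array([ 0.3773, -0.3053,  0.029 ]), array([ 0.3705, -0.3057,  0.058 ])]
```

View pics/nip1.png

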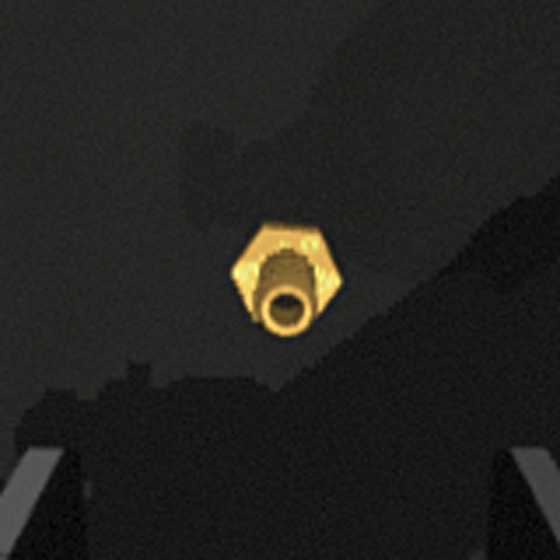

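Nipple upright: hexagon centre at crop (286,275), tail top at crop (288,309). Both rays give about (0.379,-0.305).

```bash
python3 -m crank '[[-0.1,0.1,4,0,0,0,-0.4],[0,0,4,0,0,0,-0.4],[0,0,3,0,0,0,-0.4],[0,0,1.8,0,0,0,-0.4],[0,0,0.9,0,0,0,-0.2],[0,0,0,0,0,0,0.1],[0,0,0,0,0,0,0.3]]' 40
python3 -m crank '[[0,0,0,0,0,0,1],[0,0,0,0,0,0,1],[0,0,0,0,0,0,1],[0,0,0,0,0,0,1],[0,0,0,0,0,0,1],[0,0,0,0,0,0,1]]'; python3 -c "
from h import *
go([.625,-.1145,.13],90)"
```

```text
t: 15.0
tool_pos: [0.38, -0.3038, 0.029]
tool_rot: [0.0, -0.027, 1.0, -0.0]
contact_force: [-1.0, -0.1, 0.1]
width: 0.03
finger_force: 0.0
t: 15.6
tool_pos: [0.3801, -0.3044, 0.0293]
tool_rot: [0.001, -0.026, 1.0, -0.0]
contact_force: [0.6, 1.3, 7.5]
width: 0.0147
finger_force: 39.4
t 15.60 tcp [ 0.3801 -0.3044  0.0293] yaw_y 93.00 shift cm [-25.47  17.68 -10.03] tilt [ 0.002 -0.001 -1.   ] turn about tool z 0.052
```

```bash
python3 -m crank '[[0,0,-2,0,0,0,1],[0,0,-4,0,0,0,1],[0,0,-4,0,0,0,1],[-3.6,2.5,0,0,0,0,1],[-3.6,2.5,0,0,0,0,1],[-3.6,2.5,0,0,0,0,1],[-3.6,2.5,0,0,0,0,1],[-3.6,2.5,0,0,0,0,1],[-3.6,2.5,0,0,0,0,1],[-3.6,2.5,0,0,0,0.05,1],[0,0,0,0,0,0,1],[0,0,0,0,0,0,1]]'; python3 - <<'E'
from h import *
go([.625,-.1145,.0335],90)
c,P,R,u=look('nip2',[.625,-.1145,.0],100)
_,g=masks(c['color'])
k=max(cv2.findContours(g,cv2.RETR_EXTERNAL,cv2.CHAIN_APPROX_NONE)[0],key=cv2.contourArea)
w=(wcast(c,P,R,k[:,0],.012)[:,:2]*1000).astype(np.float32); r=cv2.minAreaRect(w); print(r, cv2.boxPoints(r).round(0).tolist())
E
```

```text
t: 16.8
tool_pos: [0.6219, -0.115, 0.128]
tool_rot: [-0.0, -0.002, 1.0, 0.0]
contact_force: [1.1, -1.2, -0.3]
width: 0.0149
finger_force: 39.3
t 16.80 tcp [ 0.6219 -0.115   0.128 ] yaw_y 90.28 shift cm [-0.31  0.05  9.45] tilt [-0.  0. -1.] turn about tool z 0.005
proj [255.5 185.7] crop 155 85 scale 2.8
((642.7648315429688, -113.82466888427734), (135.88519287109375, 172.07107543945312), 0.38877028226852417) [[574.0, -28.0], [575.0, -200.0], [711.0, -199.0], [710.0, -27.0]]
```

View pics/nip2.png

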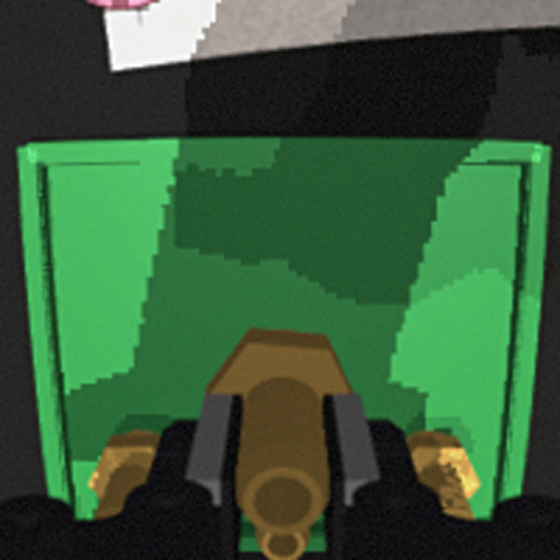

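Nipple held upright over its tray; near edge at crop row 140 confirms (0.6245,-0.114).

```bash
python3 -m crank '[[-0.2,0.1,3,0,0,0,1],[0,0,3,0,0,0,1],[0,0,2,0,0,0,1],[0,0,0.8,0,0,0,1],[0,0,0.3,0,0,0,1],[0,0,0,0,0,0,1],[0,0,0,0,0,0,1]]'; python3 -m crank '[[0,0,0.1,0,0,0,1],[0,0,0,0,0,0,1]]'; python3 -c "
from h import *
go([.6245,-.114,.0335])"
```

```text
t: 17.55
tool_pos: [0.6245, -0.1157, 0.0386]
tool_rot: [0.001, -0.001, 1.0, -0.0]
contact_force: [0.6, -0.0, -2.1]
width: 0.0145
finger_force: 39.3
t: 17.75
tool_pos: [0.6241, -0.1152, 0.0369]
tool_rot: [0.0, -0.001, 1.0, -0.0]
contact_force: [-0.2, -0.0, -1.0]
width: 0.0143
finger_force: 39.3
t 17.75 tcp [ 0.6241 -0.1152  0.0369] yaw_y 90.13 shift cm [-0.04  0.12  0.34] tilt [ 0.001 -0.    -1.   ]
```

```bash
python3 -m crank '[[0,0.1,0.15,0,0,0,1],[0,0,0.1,0,0,0,1],[0,0,0,0,0,0,1],[0,0,0,0,0,0,1]]'; python3 -c "
from h import *
go([.6245,-.114,.0335])"
```

```text
t: 18.15
tool_pos: [0.6237, -0.1142, 0.0337]
tool_rot: [-0.0, -0.001, 1.0, -0.0]
contact_force: [0.8, -0.8, -0.8]
width: 0.0143
finger_force: 39.3
t 18.15 tcp [ 0.6237 -0.1142  0.0337] yaw_y 90.13 shift cm [-0.08  0.02  0.02] tilt [-0. -0. -1.]
```

```bash
python3 -m crank '[[0,0,0.05,0,0,0,1],[0,0,0.05,0,0,0,1],[0,0,0,0,0,0,1],[0,0,0,0,0,0,1]]'
```

```text
t: 18.55
tool_pos: [0.6239, -0.1143, 0.0334]
tool_rot: [0.0, -0.001, 1.0, -0.0]
contact_force: [-2.4, 0.8, 5.6]
width: 0.015
finger_force: 40.0
```

```bash
python3 -m crank '[[0,0,0,0,0,0,0.5],[0,0,0,0,0,0,0.2],[0,0,0,0,0,0,0],[0,0,0,0,0,0,-0.1],[0,0,-1,0,0,0,-0.1],[0,0,-3,0,0,0,-0.1],[0,0,-5,0,0,0,-0.5],[0,0,-5,0,0,0,-0.6]]'; python3 - <<'E'
from h import *
go([.445,.1745,.15],83)
look('nip3',[.6245,-.114,.018],100)
E
```

```text
t: 19.35
tool_pos: [0.6232, -0.1142, 0.1746]
tool_rot: [-0.0, -0.001, 1.0, 0.0]
contact_force: [0.5, -0.7, -0.1]
width: 0.0685
finger_force: 0.0
t 19.35 tcp [ 0.6232 -0.1142  0.1746] yaw_y 90.12 shift cm [17.75 28.9   2.48] tilt [-0.001 -0.    -1.   ] turn about tool z 0.124
proj [255.2 177.3] crop 155 77 scale 2.8
```

View pics/nip3.png

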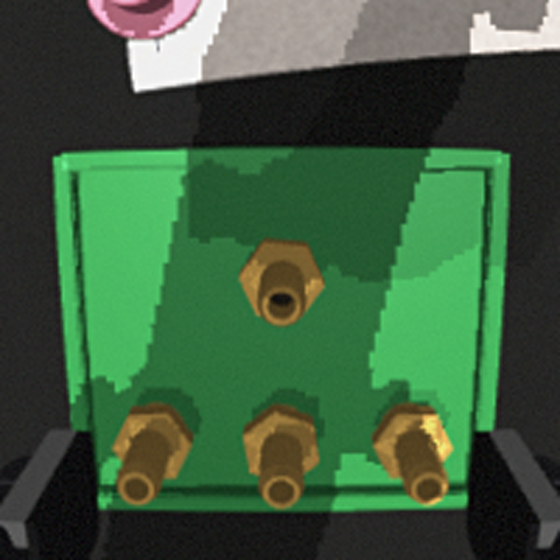

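Nipple stands upright and centred, at crop (282,285). Last the cap.

```bash
python3 -m crank '[[2.2,3.6,0.3,0,0,0,-0.6],[2.2,3.6,0.3,0,0,0,-0.6],[2.2,3.6,0.3,0,0,0,-0.6],[2.2,3.6,0.3,0,0,0,-0.6],[2.2,3.6,0.3,0,0,0,-0.6],[2.2,3.6,0.3,0,0,0,-0.6],[2.2,3.6,0.3,0,0,0,-0.6],[2.3,3.7,0.3,0,0,0.124,-0.6],[0,0,0,0,0,0,-0.6],[0,0,0,0,0,0,-0.6]]'; python3 - <<'E'
from h import *
go([.445,.1745,.003],83)
c,P,R,u=look('cap1',[.445,.1745,.014],80)
b,_=masks(c['color'])
for k in cv2.findContours(b,cv2.RETR_EXTERNAL,cv2.CHAIN_APPROX_NONE)[0]:
    if cv2.pointPolygonTest(k,tuple(map(float,u)),True)<-20: continue
    x,y,w,h=cv2.boundingRect(k); m=[x+(w-1)/2,y+(h-1)/2]; print(x,y,w,h,[wcast(c,P,R,m,z)[0].round(4) for z in(.010,.014,.022)])
E
```

```text
t: 20.4
tool_pos: [0.4458, 0.1755, 0.1492]
tool_rot: [0.0, 0.059, 0.998, 0.0]
contact_force: [0.5, -1.1, -0.1]
width: 0.0685
finger_force: 0.0
t 20.40 tcp [0.4458 0.1755 0.1492] yaw_y 83.23 shift cm [ 0.08 -0.11 14.62] tilt [ 0.001  0.    -1.   ] turn about tool z 0.004
proj [253.7 179.9] crop 173 99 scale 3.5
236 160 39 42 [array([0.4466, 0.1755, 0.01  ]), array([0.4457, 0.1757, 0.014 ]), array([0.4438, 0.1759, 0.022 ])]
```

View pics/cap1.png

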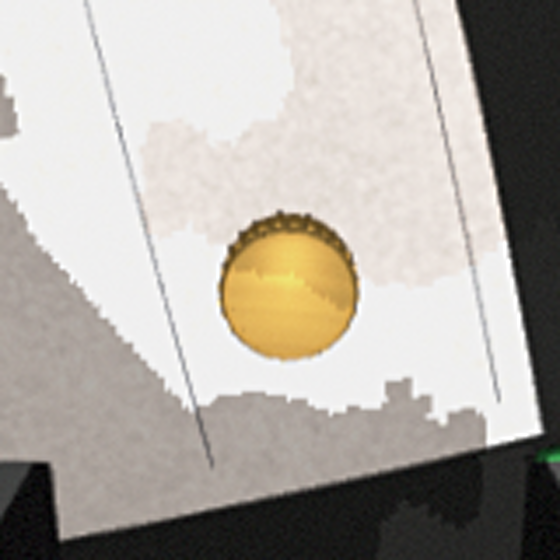

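Cap at crop (289,286), about (0.4457,0.1757), directly below the tool.

```bash
python3 -m crank '[[0,0,4,0,0,0,-0.6],[0,0,4,0,0,0,-0.6],[0,0,3,0,0,0,-0.6],[0,0,2,0,0,0,-0.6],[0,0,1.4,0,0,0,-0.5],[0,0,0,0,0,0,-0.2],[0,0,0,0,0,0,-0.1]]' 40
python3 -m crank '[[0,0,0,0,0,0,1],[0,0,0,0,0,0,1],[0,0,0,0,0,0,1],[0,0,0,0,0,0,1],[0,0,0,0,0,0,1]]'; python3 -c "
from h import *
go([.632,.118,.11],83)"
```

```text
t: 21.15
tool_pos: [0.4469, 0.1739, 0.0053]
tool_rot: [0.0, 0.061, 0.998, 0.0]
contact_force: [-0.4, -0.1, 0.7]
width: 0.0467
finger_force: 0.0
t: 21.65
tool_pos: [0.4472, 0.1744, 0.0061]
tool_rot: [0.001, 0.061, 0.998, 0.0]
contact_force: [0.4, -1.9, 8.0]
width: 0.0362
finger_force: 40.2
t 21.65 tcp [0.4472 0.1744 0.0061] yaw_y 83.00 shift cm [-19.05  -3.34 -10.35] tilt [ 0.002  0.001 -1.   ] turn about tool z 0.000
```

```bash
python3 -m crank '[[0,0,-2,0,0,0,1],[0,0,-4,0,0,0,1],[0,0,-4,0,0,0,1],[-3.8,-0.7,0,0,0,0,1],[-3.8,-0.7,0,0,0,0,1],[-3.8,-0.7,0,0,0,0,1],[-3.8,-0.7,0,0,0,0,1],[-3.8,-0.6,0,0,0,0,1],[0,0,0,0,0,0,1],[0,0,0,0,0,0,1]]'; python3 - <<'E'
from h import *
go([.632,.118,.0105],83)
c,P,R,u=look('cap2',[.632,.118,.0],100)
_,g=masks(c['color'])
k=max(cv2.findContours(g,cv2.RETR_EXTERNAL,cv2.CHAIN_APPROX_NONE)[0],key=cv2.contourArea)
w=(wcast(c,P,R,k[:,0],.012)[:,:2]*1000).astype(np.float32); r=cv2.minAreaRect(w); print(r, cv2.boxPoints(r).round(0).tolist())
E
```

```text
t: 22.65
tool_pos: [0.6305, 0.1172, 0.1048]
tool_rot: [-0.0, 0.061, 0.998, -0.0]
contact_force: [-0.7, 0.3, -1.4]
width: 0.0363
finger_force: 40.8
t 22.65 tcp [0.6305 0.1172 0.1048] yaw_y 82.97 shift cm [-0.14  0.1   9.43] tilt [-0. -0. -1.] turn about tool z -0.000
proj [256.  190.4] crop 156 90 scale 2.8
((644.3450927734375, 118.23020935058594), (172.1101531982422, 124.73907470703125), 83.0728988647461) [[572.0, 40.0], [696.0, 25.0], [717.0, 196.0], [593.0, 211.0]]
```

View pics/cap2.png

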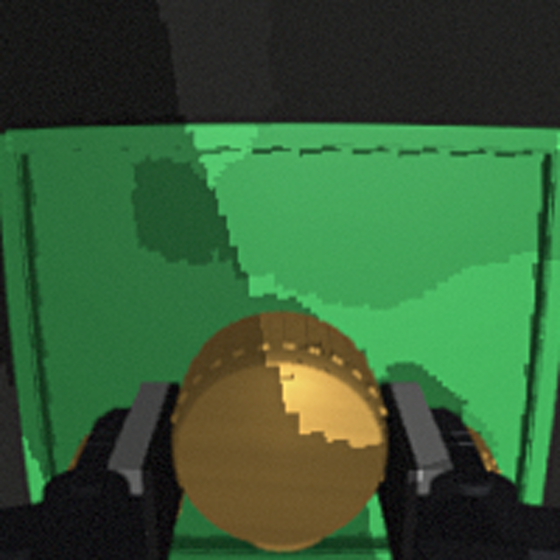

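Cap held level; near edge puts the target at (0.632,0.119).

```bash
python3 -m crank '[[-0.1,0.1,3,0,0,0,1],[0,0,3,0,0,0,1],[0,0,1.7,0,0,0,1],[0,0,0.9,0,0,0,1],[0,0,0.4,0,0,0,1],[0,0,0,0,0,0,1],[0,0,0,0,0,0,1],[0,0,0,0,0,0,1]]'; python3 -c "
from h import *
go([.632,.119,.0102])"
```

```text
t: 23.5
tool_pos: [0.6325, 0.1186, 0.0159]
tool_rot: [0.001, 0.061, 0.998, 0.0]
contact_force: [0.6, -0.2, -1.2]
width: 0.0366
finger_force: 40.8
t 23.50 tcp [0.6325 0.1186 0.0159] yaw_y 83.02 shift cm [0.06 0.04 0.57] tilt [ 0.002  0.    -1.   ]
```

```bash
python3 -m crank '[[0,0,0.2,0,0,0,1],[0,0,0.1,0,0,0,1],[0,0,0.1,0,0,0,1],[0,0,0,0,0,0,1],[0,0,0,0,0,0,1]]'; python3 -m crank '[[0,0,0.05,0,0,0,1],[0,0,0,0,0,0,1],[0,0,0,0,0,0,1]]'
```

```text
t: 24.0
tool_pos: [0.6316, 0.1184, 0.0107]
tool_rot: [-0.0, 0.061, 0.998, -0.0]
contact_force: [0.3, 0.3, -1.5]
width: 0.0361
finger_force: 40.8
t: 24.3
tool_pos: [0.6317, 0.1184, 0.0103]
tool_rot: [0.0, 0.061, 0.998, -0.0]
contact_force: [-0.4, 0.8, -1.2]
width: 0.0365
finger_force: 40.8
```

```bash
python3 -m crank '[[0,0,0.05,0,0,0,1],[0,0,0.05,0,0,0,1],[0,0,0,0,0,0,1],[0,0,0,0,0,0,1]]'
```

```text
t: 24.7
tool_pos: [0.6317, 0.1184, 0.0102]
tool_rot: [-0.0, 0.061, 0.998, 0.0]
contact_force: [-2.9, -0.9, 7.4]
width: 0.0368
finger_force: 41.6
```

```bash
python3 -m crank '[[0,0,0,0,0,0,0],[0,0,0,0,0,0,-0.3],[0,0,0,0,0,0,-0.5],[0,0,0,0,0,0,-0.6],[0,0,-2,0,0,0,-0.6],[0,0,-4,0,0,0,-0.6],[0,0,-5,0,0,0,-0.6],[0,0,-5,0,0,0,-0.6],[4,0,-2,0,0,0,-0.6],[4,0,0,0,0,0,-0.6],[0,0,0,0,0,0,-0.6],[0,0,0,0,0,0,-0.6]]'; python3 - <<'E'
from h import *
from station import viewer
c=viewer.capture('wrist')['color']; s=viewer.capture('side')['color']
o=np.hstack([c,s])[:,:,::-1]; cv2.imwrite('pics/end.png',cv2.resize(o,(800,300),interpolation=cv2.INTER_AREA))
E
```

```text
t: 25.9
tool_pos: [0.5518, 0.1285, 0.1896]
tool_rot: [0.0, 0.06, 0.998, 0.0]
contact_force: [0.4, 0.9, 0.2]
width: 0.0686
finger_force: 0.0
```

View pics/end.png

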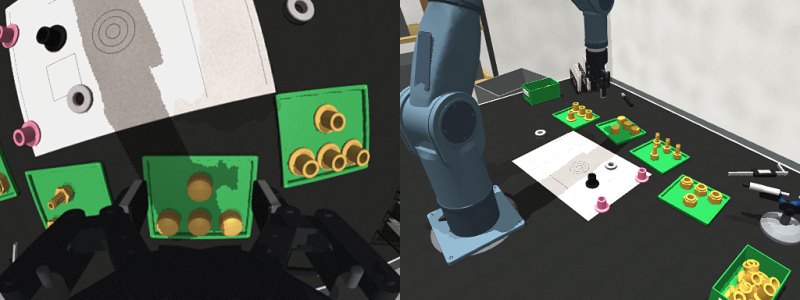

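The final view shows each tray with four parts, all upright: the cap at (200,188), the bush at (328,118) and the nipple at (60,197) in the wrist view, and the nut in the side view. The rings and look-alikes have not moved.

```bash
python3 -c "
from station import bot
print(bot.sign_off())"
```

```text
the job is handed in; nothing more can be done
None
```

All four brass parts are back in their trays, upright and centred in front of their rows to within a few millimetres; the ring gauges and look-alikes were left alone, and the job was handed in at about 26 s.

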